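Load the relay kit tray, lowest part first

ROBOT

A 6-joint arm with a two-finger parallel gripper is mounted at the origin on the work surface. World frame = base frame: x ahead of the robot, y to its left, z up, the work surface at z = 0. Lengths are in m, angles in degrees, forces in N, time in s.
With the tool pointing down it reaches from about 0.25 to 0.725 m from the base axis. Payload 9.7 kg.
Tool frame: the origin (TCP) lies at the very end of the fingers, on their centre line; the grasp point (between the pads) lies 19 mm behind it; z points along the fingers, y is the direction in which the jaws open and shut (so a half turn about z gives the same grasp; the last joint's range is limited). The gripper opens to 85 mm and grips with 20 to 120 N. Pads are 22 mm wide; open, the fingers measure 114 mm over their backs; the gripper's body (76 mm by 85 mm) begins 54 mm behind the grasp point. The pads swing forward as they close: fully open they stand 13 mm farther back than shut.
Start: joints at [0, 4.979, 10.078, 95.1, 0, 90], TCP at [0.55, -0, 0.231] pointing down, gripper open.
Joint ranges: [-179.16, 179.16], [-48.56, 103.87], [-65.8, 70.77], [-126.05, 130.52], [-82.76, 87.17], [-180, 180]. Speed limits (degrees/s): [127.2, 127.2, 147.25, 180, 180, 180].

INTERFACE

Orientations are given as [roll, pitch, yaw] about the fixed x, y, z axes, in that order (R = Rz(yaw) Ry(pitch) Rx(roll)).
In Python, from workcell import bot gives the robot as it stands.
- The arm moves only by the shell command python3 -m pendant 'ROWS' [FORCE]. ROWS is JSON, a list that holds one entry, the list of rows, each a list of 7 numbers: the shift along the tool's x, y, z in cm, then the turn, a rotation vector about the tool's x, y, z in rad, then the opening in per cent of the stroke, from 0 (shut) to 100 (fully open). In form: [[[dx, dy, dz, ax, ay, az, gripper], ...]]. A call has 1 to 5 rows; each row shifts and turns the pose as measured when the row begins, along the tool's axes as they then stand; what a row does not reach is not made up. A row lasts 1/12 s, in which the tool goes at most 41.7 mm and 7.16 degrees, less where a joint would pass 70% of its speed; a pose out of reach is approached as far as the arm can. A call with a gripper value outside its range is refused whole. The fingers move at their own pace and stop on an object; FORCE is the grip in N (left out, the last holds). Time passes only in rows, so rows that do not move let the fingers close. It gives the time, the measured TCP pose, the force and the opening at its end, in the units of the state.
- bot.get_obs(): the state, without advancing time (a new reading comes with each control period).
- bot.camera(name): name is "scene" or "side" or "wrist"; returns the picture (384x512x3 uint8, red, green, blue); there is no depth.
- bot.get_calibration(name): a dict with "intrinsics" (3x3 intrinsics, pixels), "pose" (4x4, takes a point from camera to world coordinates); the wrist camera has in their place "T_tool_cam" (4x4, takes a point from camera to tool coordinates, whose origin is the TCP and whose axes are the flange's). Camera axes: x right, y down, z forward; pixel columns grow to the right and rows downward; lengths in m; the calibration is good to about 2 mm. A picture is of the moment at which its call begins: read the wrist's pose just before it. get_calibration takes no time and is no camera call.
- bot.job_done(): hands the job in, once; it reports no verdict.
Trained networks look in the newest picture that a camera, given by its name, has taken for a name from the list of things; names that differ only in an ending like _2 or _b are one class to them, and where a whole thing is asked for, a point or a joint stands for the part that bears it (a point fixed in the world has none). Each returns a list of dicts, best first, with "confidence" (0 to 1); they miss things now and then, are a little off and sometimes report something else, mostly with a low value. They report only what shows in the picture. A call takes as long as a camera call. They do not tell look-alikes from the thing itself.
- bot.masks_of(camera, thing): "pixels" (384x512 bool, what is visible of it) and "extent" ([left, top, right, bottom] in pixels, round what is visible of it).
- bot.mark_of(camera, thing): "uv" ([column, row] in pixels: a listed point, or the origin of a listed thing).
The state is a dict: "time": time; "q": joint angles; "qd": joint speeds; "joint_efforts": joint torques, N m; "ee_pos": TCP position; "tcp_rot": TCP orientation; "wrist_force": force on the tool from outside, world axes, zero at the start; "torque": the same for the moment, N m; "opening": finger opening in m.
Only numpy, scipy, OpenCV 4.12 (cv2) and the standard library are available. Lean on these libraries where they do the work, as an engineer would, in place of code of your own. Each camera call takes 0.05 s, during which the arm holds its last target. There are 200 camera calls.

TASK

Load the kit tray: put the flat contact spacer, then the brass bar weight, and last the tall relay from the turntable, each fully down and upright in the nest that is cut to its outline, and let each go before the next. Keep to that order, lowest part first and tallest last, set the relay down without dropping or tipping it, and leave the loupe, the weight set and the screwdriver where they are.

Things in the scene. Friction and masses are not known exactly. Their poses are not given: they have to be found in the camera images.
- spacer_mid (a point): contact spacer: flat orange plastic bar, 36 (own x) x 110 (own y) x 24 mm high, 0.11 kg or so, lying flat on the slab. The point is its centre, 12 mm above its underside; z up. The same either way round. The loupe stands close beside one end of it, at about 30 to 45 mm along its own +y and 45 to 52 mm to its own +x side (centre to centre), so the end of the bar towards its own -y is the free one to grip, across the 36 mm.
- weight_mid (a point): brass bar weight, about 0.4 to 0.7 kg, 58 mm high: a block 34 (own x) x 88 (own y) x 22 mm high, with a carrying bar above it that is 14 mm thick (own x), 66 mm long (own y) and spans heights 44 to 58 mm on two posts 10 mm long (own y) whose centres are 28 mm either side of the middle. The point is half-way up, 29 mm above the underside; z up. Stands on the slab; the same either way round.
- relay_mid (a point): relay: upright black box, 44 (own x) x 66 (own y) x 100 mm high, 0.25 to 0.42 kg, standing on the turntable's platter (34 mm above the slab), up to 28 mm off its axis. The point is its centre, 50 mm above its underside; z up. The same either way round.
- nest_spacer_floor (a point): long nest for the spacer: a recess 42 (own x) x 116 mm (own y) fenced by a rib 3 mm wide and 5 mm high. The point is the middle of the recess floor, 12 mm above the slab; x and y are the tray's x and y. The three nests lie side by side along the tray's x, 57 mm apart, in any order.
- nest_weight_floor (a point): middle-length nest for the bar weight: recess 40 (own x) x 94 mm (own y), otherwise as the spacer's nest.
- nest_relay_floor (a point): short wide nest for the relay: recess 50 (own x) x 72 mm (own y), otherwise as the spacer's nest.
- tray: kit tray, fixed: aluminium plate 186 (own x) x 156 mm (own y, from -70 to +86) x 8 mm thick; origin on the slab under the middle nest. A steel carrying hoop (10 mm bar) stands across its +y end at y = 80 mm, from x = -65 to +65 mm, its top 87 mm above the slab. It lies to the robot's left or right.
- turntable: cast turntable, fixed base under a round aluminium platter of diameter 156 mm that turns with slight friction, platter top 34 mm above the slab; origin on the slab on the axis. On the side of the slab that the tray is not.
- loupe: bystander: round stainless loupe standing upright, diameter 40, 52 mm high; origin under its centre.
- weight_set: bystander: wooden block 60 (own x) x 130 (own y) x 22 mm with four brass knob weights, 67 mm high in all; origin under its centre. Beyond the work.
- screwdriver: bystander: screwdriver 170 mm long lying along its own x; origin under it. Beyond the work.
Things that resemble listed ones, but are neither listed nor needed, are in the scene too. Of the things shaped like the part that bears relay_mid, the black one is meant.

How it is judged:
By the outcome, as a careful person would: the job done as asked, in the order asked, and still so for the second after the job is handed in, with the robot touching nothing.
It also fails if it takes over 72 s, if anything falls off the work surface, if the arm or the gripper's body presses on something with over 40 N, if the wrist force passes 120 N, or if a joint passes its speed limit or range.

## Working session

There is one attempt and no reset: what is moved stays moved. The work goes in short steps, Python scripts to look and compute and a shell command to move; the robot and the scene stay as the last step left them, time stands still between calls to the robot, and variables do not carry over. Pictures are saved under pics/ and viewed, about 8 in all and at most 12, crops included, and the job is handed in when it is done.

```bash
ls; mkdir -p pics
python3 - <<'E'
from workcell import bot
import cv2,numpy as np
o=bot.get_obs();print(o)
ims=[]
for c in("scene","side"):
    im=bot.camera(c)[:,:,::-1];cv2.imwrite(f"pics/{c}0.png",im);ims.append(im)
    k=bot.get_calibration(c);print(c,np.round(k["intrinsics"],1).tolist(),np.round(k["pose"],3).tolist())
    for t in["spacer_mid","weight_mid","relay_mid","nest_spacer_floor","nest_weight_floor","nest_relay_floor","tray","turntable","loupe","weight_set","screwdriver"]:
        print(c,t,[(np.round(d["uv"],1).tolist(),round(d["confidence"],2)) for d in bot.mark_of(c,t)])
print(bot.get_calibration("wrist"))
print(bot.get_obs()["time"])
E
```

```text
pics
{'time': 0.0, 'q': array([-1.58422166e-03,  5.01157031e+00,  1.00333799e+01,  9.50993998e+01,
        1.85014413e-03,  8.99985760e+01]), 'qd': array([-0.05438983, -0.0600087 , -0.00510536,  0.0282873 ,  0.01474271,
       -0.07335941]), 'joint_efforts': array([ 7.68234549e-04, -5.20392072e+01,  4.64802504e+01,  1.63646933e-02,
        2.23589603e-05, -6.77332673e-05]), 'ee_pos': array([ 5.49765828e-01, -5.99799603e-06,  2.30568938e-01]), 'tcp_rot': array([-1.79922410e+02, -1.85207079e-03,  8.99998373e+01]), 'wrist_force': array([-0.13047177,  0.5360411 ,  0.15735655]), 'torque': array([ 0.0260705 , -0.00211266,  0.00181127]), 'opening': 0.08545108927461015}
scene [[386.0, 0.0, 255.6], [0.0, 386.0, 189.2], [0.0, 0.0, 1.0]] [[0.009, 0.726, -0.688, 1.255], [1.0, 0.002, 0.016, -0.07], [0.013, -0.688, -0.726, 0.84], [0.0, 0.0, 0.0, 1.0]]
scene spacer_mid [([263.3, 242.9], 0.58), ([362.5, 267.2], 0.37)]
scene weight_mid [([270.4, 183.3], 0.82), ([190.4, 270.1], 0.56)]
scene relay_mid [([187.8, 150.6], 0.94), ([163.1, 178.8], 0.72), ([139.5, 148.9], 0.71), ([104.0, 190.0], 0.63)]
scene
[... 1006 characters left out ...]
le [([259.8, 262.3], 0.57)]
side loupe [([308.5, 172.5], 0.69), ([305.0, 182.8], 0.18)]
side weight_set [([312.7, 127.7], 0.58)]
side screwdriver [([336.8, 234.0], 0.73)]
{'intrinsics': array([[274.02052575,   0.        , 253.59163503],
       [  0.        , 274.02052575, 187.80479787],
       [  0.        ,   0.        ,   1.        ]]), 'T_tool_cam': array([[ 3.44756547e-04, -9.54754899e-01, -2.97393617e-01,
         7.56340651e-02],
       [ 9.99999940e-01,  3.32732978e-04,  9.10513332e-05,
         7.85863653e-05],
       [ 1.20209573e-05, -2.97393631e-01,  9.54754957e-01,
        -1.43218789e-01],
       [ 0.00000000e+00,  0.00000000e+00,  0.00000000e+00,
         1.00000000e+00]])}
1.2
```

Run:
```python
import cv2
for c,r in(("scene",(80,90,450,310)),("side",(120,60,400,360))):
    im=cv2.imread(f"pics/{c}0.png");x0,y0,x1,y1=r
    s=min(800/(x1-x0),600/(y1-y0));cv2.imwrite(f"pics/{c}0c.png",cv2.resize(im[y0:y1,x0:x1],None,fx=s,fy=s,interpolation=2));print(s)
```

```text
2.1621621621621623
2.0
```

View pics/scene0c.png

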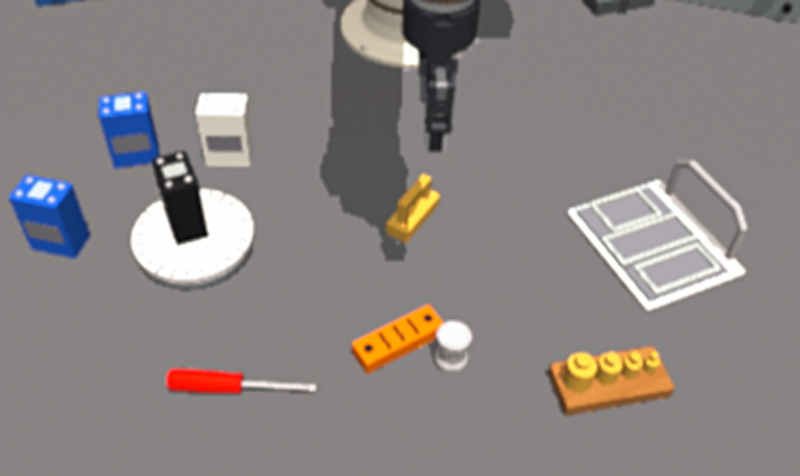

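View pics/side0c.png

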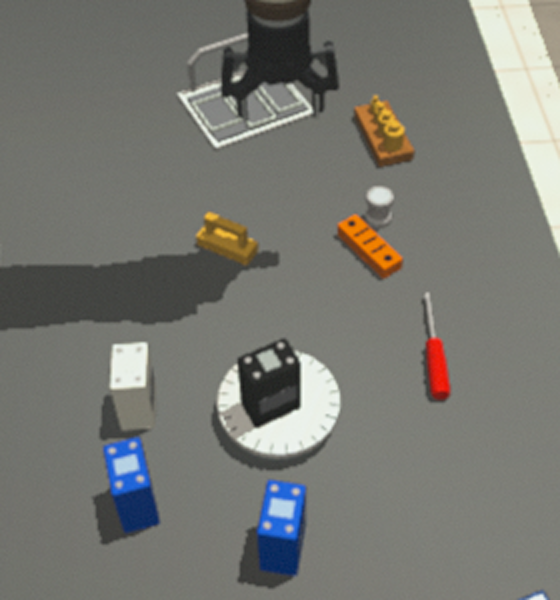

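Scene: the black relay is on the platter at (163,180), with blue look-alikes at (139,149) and (104,190) and a white one at (188,150). The task asks for the black one, which is also the only one on the platter. The spacer is at (263,243), the weight at (271,184) and the tray at (380,200). In the side view the relay is at (256,250). I'll fit poses from the masks next.

```bash
cat > h.py <<'E'
import numpy as np,cv2
from scipy.optimize import minimize
from scipy.spatial.transform import Rotation as R
from workcell import bot
def box(x0,x1,y0,y1,z0,z1): return np.array([[x,y,z] for x in(x0,x1) for y in(y0,y1) for z in(z0,z1)])/1000
def cyl(r,z0,z1): return np.array([[r*np.cos(a),r*np.sin(a),z] for a in np.arange(0,6.28,.15) for z in(z0,z1)])/1000
M={"spacer_mid":[box(-18,18,-55,55,0,24)],
"weight_mid":[box(-17,17,-44,44,0,22),box(-7,7,-33,33,44,58),box(-7,7,-33,-23,22,44),box(-7,7,23,33,22,44)],
"relay_mid":[box(-22,22,-33,33,0,100)],
"tray":[box(-93,93,-70,86,0,8),box(-65,65,75,85,77,87),box(-65,-55,75,85,0,87),box(55,65,75,85,0,87)],
"turntable":[cyl(78,22,34)],"loupe":[cyl(20,0,52)]}
def cam(c,o=None):
    k=bot.get_calibration(c)
    if c!="wrist": return k["intrinsics"],k["pose"]
    T=np.eye(4);T[:3,:3]=R.from_euler("xyz",o["tcp_rot"],degrees=True).as_matrix();T[:3,3]=o["ee_pos"]
    return k["intrinsics"],T@k["T_tool_cam"]
def proj(C,P):
    K,T=C;p=(np.atleast_2d(P)-T[:3,3])@T[:3,:3]@K.T
    return p[:,:2]/p[:,2:]
def ray(C,uv,z):
    K,T=C;d=T[:3,:3]@np.linalg.inv(K)@np.array([*uv,1.]);return T[:3,3]+d*(z-T[2,3])/d[2]
def pose(x,P,z=0):
    c,s=np.cos(x[2]),np.sin(x[2]);return P@np.array([[c,s,0],[-s,c,0],[0,0,1]])+[x[0],x[1],z]
S=4
def render(C,x,boxes,z=0):
    m=np.zeros((384*S,512*S),np.uint8)
    for b in boxes:
        h=cv2.convexHull(((proj(C,pose(x,b,z))+.5)*S).astype(np.float32))
        cv2.fillConvexPoly(m,np.round(h).astype(np.int32),1)
    return cv2.resize(m.astype(np.float32),(512,384),interpolation=cv2.INTER_AREA)
def fit(views,thing,x0,z=0,yaws=np.arange(0,np.pi,.4)):
    def cost(x):
        v=0
        for C,m in views:
            r=render(C,x,M[thing],z);v+=1-np.minimum(r,m).sum()/np.maximum(r,m).sum()
        return v/len(views)
    best=None
    for y in yaws:
        s=np.array([*x0,y]);r=minimize(cost,s,method="Nelder-Mead",options=dict(initial_simplex=[s,s+[.02,0,0],s+[0,.02,0],s+[0,0,.25]],maxfev=90))
        if best is None or r.fun<best.fun: best=r
    s=best.x;best=minimize(cost,s,method="Nelder-Mead",options=dict(initial_simplex=[s,s+[.004,0,0],s+[0,.004,0],s+[0,0,.05]],maxfev=120,xatol=1e-5))
    return np.round([*best.x[:2]*1000,np.degrees(best.x[2]),best.fun],2)
def pick(ms,uv):
    # mask whose centre lies nearest uv
    f=lambda d:np.hypot(*(np.argwhere(d["pixels"])[:,::-1].mean(0)-uv))
    return min(ms,key=f)["pixels"].astype(np.float32) if ms else None
E
python3 - <<'E'
from h import *
uv={"spacer_mid":[(263,243),(304,182)],"weight_mid":[(271,184),(234,179)],"relay_mid":[(163,180),(256,250)],"turntable":[(170,200),(260,262)],"tray":[(380,200),(245,105)],"loupe":[(290,250),(309,163)]}
zz={"relay_mid":.034}
zc={"spacer_mid":.012,"weight_mid":.029,"relay_mid":.084,"turntable":.02,"tray":.008,"loupe":.026}
cs=("scene","side");C={c:cam(c) for c in cs}
sv={}
for c in cs: bot.camera(c)
for t in uv:
    ms=[pick(bot.masks_of(c,t),np.array(u)) for c,u in zip(cs,uv[t])]
    for c,m in zip(cs,ms):
        if m is not None: sv[c+t]=m
    us=[0] if t=="tray" else [0,1]
    for sel in ([0],[1],[0,1]) if t!="tray" else ([0],):
        v=[(C[cs[i]],ms[i]) for i in sel if ms[i] is not None]
        if not v: print(t,sel,"none");continue
        x0=ray(C[cs[sel[0]]],uv[t][sel[0]],zc[t])[:2]
        print(t,sel,fit(v,t,x0,zz.get(t,0),np.arange(0,6.2,.5) if t=="tray" else ([0.] if t in("turntable","loupe") else np.arange(0,3.1,.4))))
    print([int(m.sum()) if m is not None else 0 for m in ms])
np.savez("m0.npz",**sv)
a=ray(C["scene"],(371.4,187.5),.012);b=ray(C["scene"],(377.2,196.5),.012);d=ray(C["scene"],(391.7,213.8),.012);print(a,b,d)
print([ray(C["side"],u,.012).round(3) for u in((227.1,114.7),(241.5,112.6),(256.8,105.1))])
E
```

```text
spacer_mid [0] [ 6.7444e+02 -3.2910e+01  3.2240e+01  7.0000e-02]
spacer_mid [1] [ 6.7597e+02 -3.0520e+01  3.0560e+01  7.0000e-02]
spacer_mid [0, 1] [ 6.7517e+02 -3.2330e+01  3.1580e+01  8.0000e-02]
[713, 497]
weight_mid [0] [ 4.6431e+02 -6.6800e+00  2.4087e+02  1.2000e-01]
weight_mid [1] [ 4.6773e+02 -6.1000e+00  5.2030e+01  1.1000e-01]
weight_mid [0, 1] [ 4.6644e+02 -7.0700e+00  5.8820e+01  1.3000e-01]
[382, 463]
relay_mid [0] [ 5.1101e+02 -3.0663e+02  1.1263e+02  6.0000e-02]
relay_mid [1] [ 5.1114e+02 -3.0621e+02  1.0473e+02  9.0000e-02]
relay_mid [0, 1] [ 5.1031e+02 -3.0686e+02  1.1213e+02  8.0000e-02]
[745, 1033]
turntable [0] [ 5.2880e+02 -2.9552e+02 -3.2500e+00  2.4000e-01]
turntable [1] [ 5.2245e+02 -2.9967e+02  5.0500e+00  3.8000e-01]
turntable [0, 1] [ 5.2340e+02 -2.9762e+02  1.5000e-01  3.2000e-01]
[1641, 1714]
tray [0] [516.06 308.86  24.34   0.75]
[788, 493]
loupe [0] [6.9717e+02 3.0440e+01 8.0100e+00 7.0000e-02]
loupe [1] [6.9832e+02 3.1370e+01 5.9500e+00 8.0000e-02]
loupe [0, 1] [6.9743e+02 3.0770e+01 7.9900e+00 8.0000e-02]
[341, 248]
[0.46279413 0.29416324 0.012     ] [0.49912182 0.30331302 0.012     ] [0.56471529 0.32929198 0.012     ]
[array([0.458, 0.292, 0.012]), array([0.507, 0.299, 0.012]), array([0.562, 0.333, 0.012])]
```

Run:
```python
from h import *
o=bot.get_obs();im=bot.camera("wrist");cv2.imwrite("pics/w0.png",im[:,:,::-1]);C=cam("wrist",o)
for t,x0,y0 in(("spacer_mid",(.675,-.032),.55),("weight_mid",(.4665,-.007),1.0),("loupe",(.6974,.031),0)):
    m=pick(bot.masks_of("wrist",t),proj(C,[[*x0,.012]])[0])
    if m is None: print(t,"none");continue
    ij=np.argwhere(m>0);print(t,ij.min(0),ij.max(0),fit([(C,m)],t,x0,0,[y0-.15,y0+.1]))
```

```text
spacer_mid [145 315] [224 374] [ 6.743e+02 -3.328e+01  3.120e+01  5.000e-02]
weight_mid [140 157] [195 227] [ 4.6703e+02 -8.7000e+00  5.8010e+01  5.0000e-02]
loupe [124 349] [160 396] [6.9806e+02 2.9160e+01 1.5130e+01 3.0000e-02]
```

```bash
python3 -m pendant '[[[4,-0.9,0,0,0,-0.1,100],[4,-0.9,0,0,0,-0.1,100],[4,-0.9,0,0,0,-0.1,100],[4,-0.5,0,0,0,-0.05,100],[4,0,0,0,0,0,100]]]'
```

```text
time: 2.52
ee_pos: [0.4808, 0.1899, 0.2298]
tcp_rot: [-180.0, 0.1, 110.3]
wrist_force: [1.0, 0.4, 0.5]
opening: 0.0854
```

View pics/w0.png

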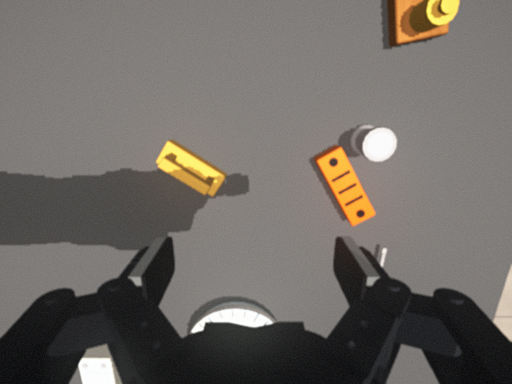

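Wrist view: the bar weight is at (190,168), the spacer at (345,187) with the loupe at its upper end (378,143), and the fingers fill everything below row 235. The fits agree with the scene and side cameras to 1-2 mm. Next is the tray.

Run:
```python
from h import *
o=bot.get_obs();im=bot.camera("wrist");cv2.imwrite("pics/w1.png",im[:,:,::-1]);C=cam("wrist",o);print(C)
for t in("nest_relay_floor","nest_spacer_floor","nest_weight_floor","tray"):
    print(t,[(np.round(d["uv"],1).tolist(),round(d["confidence"],2),ray(C,d["uv"],0 if t=="tray" else .012).round(4).tolist()) for d in bot.mark_of("wrist",t)])
```

```text
(array([[274.02052575,   0.        , 253.59163503],
       [  0.        , 274.02052575, 187.80479787],
       [  0.        ,   0.        ,   1.        ]]), array([[ 9.37942560e-01,  3.31137334e-01,  1.03013693e-01,
         4.54626583e-01],
       [ 3.46789980e-01, -8.95020241e-01, -2.80491493e-01,
         2.61062770e-01],
       [-6.81865236e-04,  2.98809025e-01, -9.54312685e-01,
         3.72883628e-01],
       [ 0.00000000e+00,  0.00000000e+00,  0.00000000e+00,
         1.00000000e+00]]))
nest_relay_floor []
nest_spacer_floor [([313.5, 85.5], 0.91, [0.5171, 0.3049, 0.012])]
nest_weight_floor [([358.8, 80.9], 0.82, [0.5671, 0.3291, 0.012])]
tray []
```

View pics/w1.png

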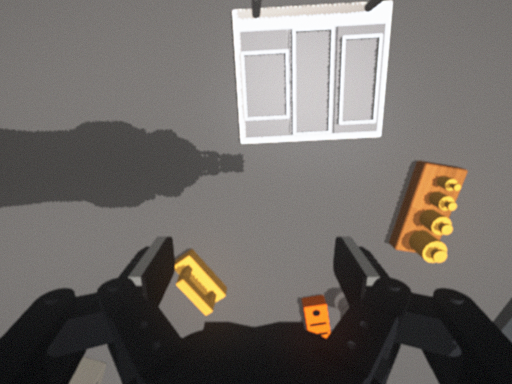

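Run:
```python
import cv2
im=cv2.imread("pics/w1.png")[0:155,215:410]
cv2.imwrite("pics/w1c.png",cv2.resize(im,None,fx=3.85,fy=3.85,interpolation=2))
```

```text
(no output)
```

View pics/w1c.png

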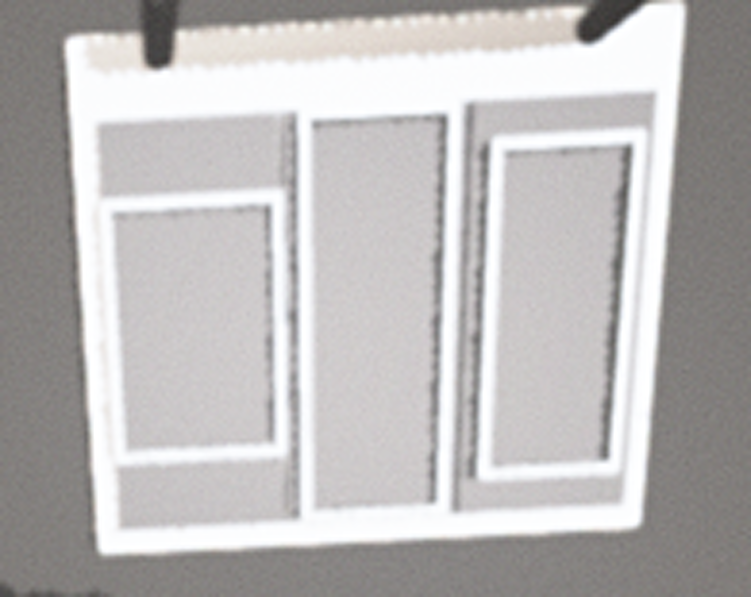

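Run:
```python
from h import *
o=bot.get_obs();C=cam("wrist",o)
im=cv2.imread("pics/w1.png");g=cv2.cvtColor(im,6)
m=(g>155).astype(np.uint8);n,l,st,_=cv2.connectedComponentsWithStats(m);k=l[120,250] or l[135,300]
c=np.argwhere(l==k)[:,::-1];h=cv2.convexHull(c.astype(np.int32));mm=np.zeros((384,512),np.uint8);cv2.fillConvexPoly(mm,h,1)
print(st[k])
M["tray"]=[box(-93,93,-70,86,0,8)]
r=fit([(C,mm.astype(np.float32))],"tray",(.517,.308),0,[.3,.4]);print(r)
x=[r[0]/1000,r[1]/1000,np.radians(r[2])]
# nest refinement: recess dark-gray regions, centroid of each region vs prediction
for nm,cx,w,l_ in(("relay",-57,50,72),("spacer",0,42,116),("weight",57,40,94)):
    ctr=pose(x,np.array([[cx/1000,0,.012]]));print(nm,(ctr*1000).round(1),proj(C,ctr).round(1))
big=cv2.resize(im[0:155,215:410],None,fx=3.85,fy=3.85,interpolation=2)
for cx,w,l_ in((-57,50,72),(0,42,116),(57,40,94)):
    P=np.array([[cx+a*(w/2+3),b*(l_/2+3),17] for a,b in((-1,-1),(1,-1),(1,1),(-1,1))])/1000
    q=(proj(C,pose(x,P))+.5-[215,0])*3.85;cv2.polylines(big,[q.astype(int)],True,(0,0,255),1)
P=np.array([[a,b,8] for a,b in((-93,-70),(93,-70),(93,86),(-93,86))])/1000
q=(proj(C,pose(x,P))+.5-[215,0])*3.85;cv2.polylines(big,[q.astype(int)],True,(0,160,0),1)
cv2.imwrite("pics/w1o.png",big)
```

```text
[  231     0   162   145 20118]
[5.1434e+02 3.0504e+02 2.2880e+01 2.0000e-02]
relay [[461.8 282.9  12. ]] [[264.7  85.4]]
spacer [[514.3 305.   12. ]] [[310.9  83.1]]
weight [[566.9 327.2  12. ]] [[357.4  80.8]]
```

View pics/w1o.png

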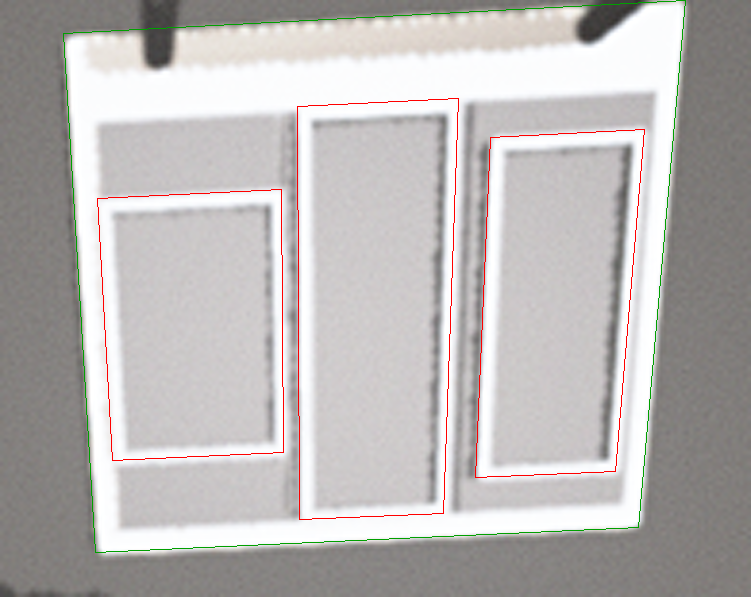

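The long nest sits in the middle, the weight nest on the far side and the relay nest nearest the robot. The model overlay matches the ribs to about 1 mm. Now for the spacer.

```bash
cat > plan.py <<'E'
import sys,numpy as np
from workcell import bot
# usage: plan.py x y z yaw (mm,deg) -> total and per-row tool shift
x,y,z,w=map(float,sys.argv[1:5]);o=bot.get_obs();p=o["ee_pos"]*1000;w0=o["tcp_rot"][2]
dw=(w-w0+180)%360-180;d=np.array([x,y,z])-p
n=int(np.ceil(max(np.linalg.norm(d)/40,abs(dw)/6.9,1)))
print("t",round(o["time"],2),"p",p.round(1),"rot",o["tcp_rot"].round(1),"n",n)
for k in range(n):
    a=np.radians(w0+dw*k/n);e=d/n/10
    print(np.round([e[0]*np.cos(a)+e[1]*np.sin(a),e[0]*np.sin(a)-e[1]*np.cos(a),-e[2],-np.radians(dw)/n],2).tolist())
E
python3 plan.py 688.8 -57.2 120 121.2
```

```text
t 2.77 p [482.  188.7 229.7] rot [-1.800e+02  1.000e-01  1.102e+02] n 9
[-3.36, 1.22, 1.22, -0.02]
[-3.38, 1.14, 1.22, -0.02]
[-3.41, 1.07, 1.22, -0.02]
[-3.43, 1.0, 1.22, -0.02]
[-3.45, 0.92, 1.22, -0.02]
[-3.47, 0.85, 1.22, -0.02]
[-3.49, 0.78, 1.22, -0.02]
[-3.5, 0.7, 1.22, -0.02]
[-3.52, 0.63, 1.22, -0.02]
```

```bash
python3 -m pendant '[[[-3.4,1.2,1,0,0,-0.02,75],[-3.4,1.1,1,0,0,-0.02,75],[-3.4,1.1,1,0,0,-0.02,75],[-3.4,1.0,1.2,0,0,-0.02,75],[-3.5,0.9,1.2,0,0,-0.02,75]]]' >/dev/null; python3 -m pendant '[[[-3.5,0.9,1.2,0,0,-0.02,75],[-3.5,0.8,1.2,0,0,-0.02,75],[-3.5,0.7,1.2,0,0,-0.02,75],[-3.5,0.6,1.2,0,0,-0.02,75],[0,0,0,0,0,0,75]]]'; python3 plan.py 688.8 -57.2 50 121.2
```

```text
time: 3.6
ee_pos: [0.6974, -0.0885, 0.1231]
tcp_rot: [179.9, 0.1, 120.0]
wrist_force: [1.1, 0.1, -0.2]
opening: 0.0643
t 3.6 p [697.4 -88.5 123.1] rot [1.799e+02 1.000e-01 1.200e+02] n 2
[1.57, 0.41, 3.65, -0.01]
[1.56, 0.43, 3.65, -0.01]
```

```bash
python3 -m pendant '[[[1.5,0.4,2,0,0,-0.01,75],[1.5,0.4,2,0,0,-0.01,75],[0,0,0,0,0,0,75]]]'
python3 - <<'E'
from h import *
o=bot.get_obs();im=bot.camera("wrist");cv2.imwrite("pics/w2.png",im[:,:,::-1]);C=cam("wrist",o)
ms=bot.masks_of("wrist","spacer_mid");m=pick(ms,proj(C,[[.674,-.033,.012]])[0])
ij=np.argwhere(m>0);print(ij.min(0),ij.max(0),fit([(C,m)],"spacer_mid",(.674,-.033),0,[.5,.6]))
E
python3 plan.py 688.8 -57.2 30 121.2
```

```text
time: 3.85
ee_pos: [0.6897, -0.0687, 0.0786]
tcp_rot: [-180.0, 0.1, 120.4]
wrist_force: [-1.6, -0.4, -1.8]
opening: 0.064
[ 75 233] [225 287] [ 6.7466e+02 -3.3480e+01  3.1130e+01  2.0000e-02]
t 3.95 p [691.1 -69.7  82.5] rot [179.8   0.3 120.4] n 2
[0.6, 0.22, 2.62, -0.01]
[0.6, 0.22, 2.62, -0.01]
```

```bash
python3 -m pendant '[[[0.7,0.2,2.5,0,0,-0.01,75],[0.5,0.2,2.5,0,0,0,75],[0,0,0,0,0,0,75],[0,0,0,0,0,0,75]]]'; python3 plan.py 689.2 -57.5 7 121.1
```

```text
time: 4.28
ee_pos: [0.6923, -0.0621, 0.0403]
tcp_rot: [179.4, 0.7, 120.7]
wrist_force: [0.0, -0.3, 0.1]
opening: 0.0642
t 4.28 p [692.3 -62.1  40.3] rot [179.4   0.7 120.7] n 1
[0.55, -0.03, 3.33, -0.01]
```

```bash
cat >> plan.py <<'E'
from scipy.spatial.transform import Rotation as R
A=R.from_euler("xyz",o["tcp_rot"],degrees=True);B=R.from_euler("xyz",[180,0,w],degrees=True)
print("rotvec tool",(A.inv()*B).as_rotvec().round(3))
E
python3 -m pendant '[[[0.4,0,1.5,0,0,-0.01,75],[0.2,0,1.2,0,0,0,75],[0,0,0.3,0,0,0,75]]]'; python3 plan.py 689.2 -57.5 7 121.1
```

```text
time: 4.53
ee_pos: [0.6931, -0.0594, 0.0173]
tcp_rot: [179.0, 1.0, 121.2]
wrist_force: [-0.1, -0.6, -0.0]
opening: 0.0639
t 4.53 p [693.1 -59.4  17.3] rot [179.    1.  121.2] n 1
[0.37, -0.24, 1.03, 0.0]
rotvec tool [0.018 0.018 0.001]
```

```bash
python3 -m pendant '[[[0.4,-0.2,0.5,0.018,0.018,0,75],[0.1,-0.1,0.4,0.005,0.005,0,75],[0,0,0,0,0,0,75]]]'; python3 plan.py 689.2 -57.5 7 121.1
```

```text
time: 4.78
ee_pos: [0.6888, -0.0575, 0.0105]
tcp_rot: [-179.7, -0.3, 121.1]
wrist_force: [-0.0, 0.4, -1.4]
opening: 0.064
t 4.78 p [688.8 -57.5  10.5] rot [-179.7   -0.3  121.1] n 1
[-0.02, 0.03, 0.35, -0.0]
rotvec tool [-0.005 -0.006 -0.   ]
```

Close with 40 N, then lift.

```bash
python3 -m pendant '[[[0,0,0.4,-0.005,-0.005,0,75],[0,0,0,0,0,0,20],[0,0,0,0,0,0,20],[0,0,0,0,0,0,20],[0,0,0,0,0,0,20]]]' 40;  python3 -m pendant '[[[0,0,0,0,0,0,20],[0,0,-2,0,0,0,20],[0,0,-3,0,0,0,20],[0,0,-3,0,0,0,20]]]' 40; python3 plan.py 515.5 305.3 110 113
```

```text
time: 5.2
ee_pos: [0.6898, -0.0578, 0.0077]
tcp_rot: [179.9, 0.0, 121.1]
wrist_force: [0.9, -0.2, -0.2]
opening: 0.0347
time: 5.53
ee_pos: [0.6852, -0.0574, 0.0808]
tcp_rot: [-179.5, -0.4, 121.1]
wrist_force: [0.3, 0.4, -0.7]
opening: 0.035
t 5.53 p [685.2 -57.4  80.8] rot [-179.5   -0.4  121.1] n 11
[3.62, 0.38, -0.27, 0.01]
[3.62, 0.33, -0.27, 0.01]
[3.63, 0.29, -0.27, 0.01]
[3.63, 0.24, -0.27, 0.01]
[3.63, 0.2, -0.27, 0.01]
[3.64, 0.15, -0.27, 0.01]
[3.64, 0.1, -0.27, 0.01]
[3.64, 0.06, -0.27, 0.01]
[3.64, 0.01, -0.27, 0.01]
[3.64, -0.04, -0.27, 0.01]
[3.64, -0.08, -0.27, 0.01]
rotvec tool [-0.01  -0.007  0.141]
```

```bash
python3 -m pendant '[[[1,0.2,-2.5,-0.01,-0.007,0,20],[3,0.3,-2,0,0,0.01,20],[3.6,0.3,-0.5,0,0,0.01,20],[3.6,0.3,0,0,0,0.01,20],[3.6,0.3,0,0,0,0.01,20]]]'>/dev/null;  python3 -m pendant '[[[3.6,0.2,0,0,0,0.01,20],[3.6,0.2,0,0,0,0.02,20],[3.6,0.2,0,0,0,0.02,20],[3.6,0.1,0,0,0,0.02,20],[3,0,0,0,0,0.02,20]]]'; python3 plan.py 526.4 279.5 110 112.9
```

```text
time: 6.37
ee_pos: [0.5497, 0.2414, 0.1404]
tcp_rot: [179.3, 0.3, 112.7]
wrist_force: [-0.6, 0.2, -1.0]
opening: 0.0348
t 6.37 p [549.7 241.4 140.4] rot [179.3   0.3 112.7] n 2
[2.21, -0.34, 1.52, -0.0]
[2.21, -0.33, 1.52, -0.0]
rotvec tool [ 0.012  0.005 -0.003]
```

```bash
python3 -m pendant '[[[2.2,-0.3,1,0.012,0.005,0,20],[1.6,-0.3,1,0,0,0,20],[0,0,0,0,0,0,20]]]'
python3 - <<'E'
from h import *
o=bot.get_obs();im=bot.camera("wrist");cv2.imwrite("pics/w3.png",im[:,:,::-1]);C=cam("wrist",o)
p=o["ee_pos"];g=np.radians(22.9);c=p[:2]+.028*np.array([-np.sin(g),np.cos(g)])
m=pick(bot.masks_of("wrist","spacer_mid"),proj(C,[[*c,p[2]]])[0])
ij=np.argwhere(m>0);print(o["tcp_rot"],p,ij.min(0),ij.max(0),fit([(C,m)],"spacer_mid",c,p[2]-.0077,[.35,.45]),c)
E
python3 plan.py 526.4 279.5 60 112.9
```

```text
time: 6.62
ee_pos: [0.5256, 0.2812, 0.1205]
tcp_rot: [179.9, -0.1, 113.0]
wrist_force: [-0.2, -0.2, -1.5]
opening: 0.0347
[ 1.79904603e+02 -8.89027140e-02  1.12994328e+02] [0.52564116 0.28123789 0.1205396 ] [ 84 212] [298 294] [5.1451e+02 3.0704e+02 2.3230e+01 2.0000e-02] [0.51474569 0.30703108]
t 6.72 p [527.4 279.4 122.1] rot [179.8  -0.  112.9] n 2
[0.02, -0.04, 3.11, 0.0]
[0.02, -0.04, 3.11, 0.0]
rotvec tool [ 0.004 -0.001  0.   ]
```

View pics/w3.png

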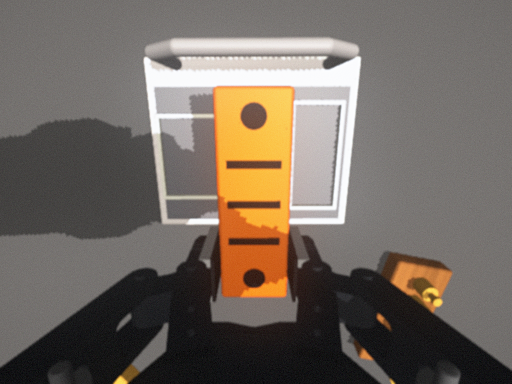

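Run:
```python
from h import *
o=dict(ee_pos=np.array([.52564,.28124,.12054]),tcp_rot=np.array([179.905,-.089,112.994]));C=cam("wrist",o)
g=cv2.cvtColor(cv2.imread("pics/w3.png"),6).astype(float)
x=[.5143,.3050,np.radians(22.9)]
def edge(a,b,lab):
    # sample profile across from a to b (tray mm), print brightness along tray coordinate
    n=31;P=np.array([pose(x,np.array([np.r_[np.array(a)+(np.array(b)-a)*k/(n-1),17]/1000]))[0] for k in range(n)])
    q=proj(C,P)+0;v=cv2.remap(g.astype(np.float32),q[:,:1].astype(np.float32),q[:,1:].astype(np.float32),1)[:,0]
    print(lab,v.astype(int).tolist())
edge((72,-20),(102,-20),"x72..102 (rib 77-80, plate end 93 @z8)")
edge((72,20),(102,20),"same y20")
edge((57,35),(57,65),"y35..65 (rib 47-50)")
edge((57,-35),(57,-65),"y-35..-65 (rib 47-50)")
edge((-57,26),(-57,56),"relay y26..56 (36-39)")
edge((-57,-26),(-57,-56),"relay -y")
edge((-72,10),(-102,10),"relay -x (82-85)")
```

```text
x72..102 (rib 77-80, plate end 93 @z8) [182, 179, 157, 128, 133, 199, 246, 252, 242, 212, 191, 216, 246, 252, 251, 252, 252, 239, 184, 132, 126, 128, 128, 127, 128, 127, 130, 126, 126, 129, 129]
same y20 [193, 192, 173, 133, 139, 214, 251, 252, 239, 208, 193, 225, 247, 251, 251, 251, 252, 230, 159, 126, 127, 128, 125, 128, 127, 127, 129, 124, 125, 124, 126]
y35..65 (rib 47-50) [197, 199, 198, 198, 202, 198, 196, 199, 199, 197, 199, 197, 194, 218, 248, 252, 247, 228, 204, 198, 198, 201, 200, 201, 196, 200, 199, 206, 235, 249, 251]
y-35..-65 (rib 47-50) [181, 178, 177, 178, 177, 179, 180, 174, 161, 158, 192, 237, 250, 247, 228, 195, 176, 172, 172, 174, 171, 174, 184, 221, 243, 250, 252, 251, 241, 202, 153]
relay y26..56 (36-39) [178, 175, 178, 177, 178, 179, 180, 177, 178, 175, 189, 228, 249, 251, 230, 188, 178, 183, 184, 182, 182, 183, 183, 183, 181, 182, 183, 183, 184, 184, 184]
relay -y [103, 104, 101, 101, 101, 102, 103, 107, 125, 158, 188, 191, 168, 131, 106, 100, 101, 100, 101, 100, 102, 100, 102, 100, 100, 103, 100, 98, 97, 100, 98]
relay -x (82-85) [108, 107, 109, 107, 108, 107, 108, 104, 102, 110, 150, 193, 207, 206, 203, 204, 192, 148, 95, 76, 75, 78, 83, 74, 76, 77, 73, 72, 76, 77, 75]
```

```bash
python3 -m pendant '[[[0.1,-0.15,2.5,0,0,0,20],[0.1,0,2.5,0,0,0,20],[0,0,2,0,0,0,20],[0,0,0,0,0,0,20],[0,0,0,0,0,0,20]]]'; python3 plan.py 525.8 280.3 30 112.9
```

```text
time: 7.13
ee_pos: [0.5302, 0.277, 0.0546]
tcp_rot: [179.4, 0.0, 112.7]
wrist_force: [1.0, -0.0, -0.0]
opening: 0.0353
t 7.13 p [530.2 277.   54.6] rot [179.4   0.  112.7] n 1
[0.47, -0.28, 2.46, -0.0]
rotvec tool [ 0.011  0.    -0.004]
```

```bash
python3 -m pendant '[[[0.5,-0.3,0.7,0.011,0,0,20],[0.1,-0.1,0.7,0,0,0,20],[0,0,0,0,0,0,20]]]'; python3 plan.py 525.8 280.3 30 112.9
```

```text
time: 7.38
ee_pos: [0.5262, 0.2803, 0.0431]
tcp_rot: [179.9, 0.0, 112.5]
wrist_force: [0.0, -0.0, -1.4]
opening: 0.0352
t 7.38 p [526.2 280.3  43.1] rot [179.9   0.  112.5] n 1
[0.01, -0.03, 1.31, -0.01]
rotvec tool [ 0.002  0.    -0.007]
```

```bash
python3 -m pendant '[[[0.1,-0.1,0.7,0.002,0,-0.007,20],[0.1,-0.1,0.7,0,0,0,20],[0.1,-0.1,0.5,0,0,0,20],[0,0,0.3,0,0,0,20]]]'; python3 plan.py 525.8 280.3 19.7 112.9
```

```text
time: 7.72
ee_pos: [0.5232, 0.2829, 0.0216]
tcp_rot: [179.8, -0.0, 113.0]
wrist_force: [-0.7, -0.9, -1.3]
opening: 0.0349
t 7.72 p [523.2 282.9  21.6] rot [179.8  -0.  113. ] n 1
[-0.34, 0.14, 0.19, 0.0]
rotvec tool [ 0.004 -0.     0.001]
```

```bash
python3 -m pendant '[[[-0.25,0.1,0.1,0,0,0,20],[0,0,0.15,0,0,0,20],[0,0,0,0,0,0,20]]]'; python3 plan.py 525.8 280.3 19.7 112.9
```

```text
time: 7.97
ee_pos: [0.5252, 0.2806, 0.0195]
tcp_rot: [179.8, 0.0, 113.0]
wrist_force: [1.1, -0.8, -0.3]
opening: 0.035
t 7.97 p [525.2 280.6  19.5] rot [179.8   0.  113. ] n 1
[-0.05, 0.04, -0.02, 0.0]
rotvec tool [0.004 0.001 0.001]
```

```bash
python3 -m pendant '[[[0,0,0.1,0,0,0,20],[0,0,0,0,0,0,55],[0,0,0,0,0,0,55],[0,0,0,0,0,0,55],[0,0,-1,0,0,0,55]]]'; python3 -m pendant '[[[0,0,-3,0,0,0,55],[-1,0,-3,0,0,0,55],[-3,0,-3,0,0,0,55],[-3,0,-2,0,0,0,40],[0,0,0,0,0,0,40]]]'
python3 - <<'E'
from h import *
o=bot.get_obs();im=bot.camera("wrist");C=cam("wrist",o)
ms=bot.masks_of("wrist","spacer_mid");m=pick(ms,proj(C,[[.515,.306,.024]])[0])
ij=np.argwhere(m>0);print(o["tcp_rot"],ij.min(0),ij.max(0))
for z in(.012,.017,.02): print(z,fit([(C,m)],"spacer_mid",(.515,.306),z,[.35,.45]))
cv2.imwrite("pics/w4.png",cv2.resize(im[0:250,100:420,::-1],None,fx=2.4,fy=2.4,interpolation=2))
E
python3 plan.py 467 -8.7 160 148
```

```text
time: 8.38
ee_pos: [0.525, 0.2802, 0.0278]
tcp_rot: [179.8, 0.0, 113.0]
wrist_force: [0.2, 0.3, -1.4]
opening: 0.0469
time: 8.8
ee_pos: [0.5513, 0.2148, 0.1451]
tcp_rot: [179.9, 0.1, 113.2]
wrist_force: [0.6, 0.2, 0.0]
opening: 0.034
[1.79863896e+02 8.19761785e-02 1.13214918e+02] [  0 233] [139 279]
0.012 [5.1403e+02 3.0688e+02 2.2980e+01 3.0000e-02]
0.017 [5.1390e+02 3.0655e+02 2.3090e+01 3.0000e-02]
0.02 [5.1352e+02 3.0770e+02 2.2950e+01 4.0000e-02]
t 8.9 p [549.5 217.1 141.6] rot [-179.9   -0.   113.2] n 7
[-2.5, -2.36, -0.26, -0.09]
[-2.28, -2.56, -0.26, -0.09]
[-2.05, -2.75, -0.26, -0.09]
[-1.81, -2.92, -0.26, -0.09]
[-1.55, -3.06, -0.26, -0.09]
[-1.28, -3.19, -0.26, -0.09]
[-1.0, -3.29, -0.26, -0.09]
rotvec tool [-0.001 -0.    -0.607]
```

View pics/w4.png

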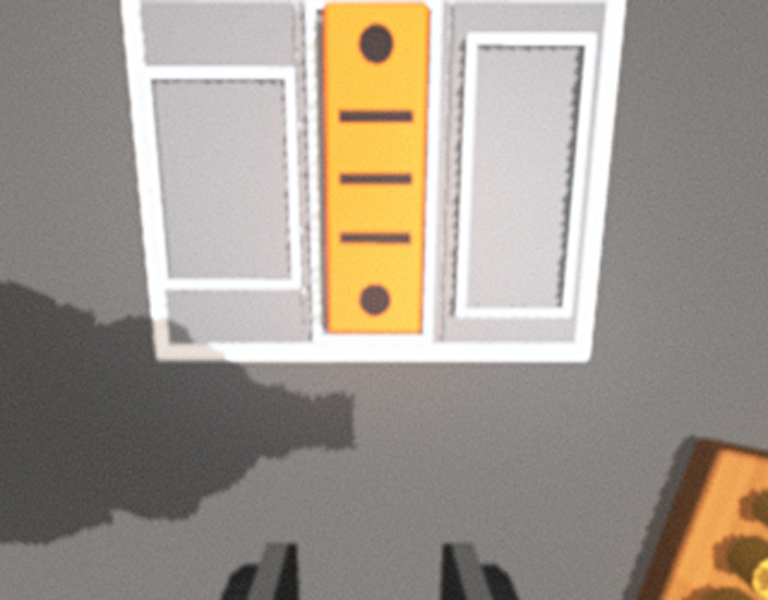

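The spacer is flat inside its ribs, fitted at (514.0, 306.9), yaw 23.0, with z at floor height. The empty nests are visible at (225,180) and (525,175) in the crop. Next, the weight.

```bash
python3 -m pendant '[[[-3.2,-1.2,-0.4,0,0,-0.1,47],[-3.2,-1.4,-0.4,0,0,-0.1,47],[-3.2,-1.6,-0.3,0,0,-0.1,47],[-3.1,-1.9,-0.2,0,0,-0.1,47],[-2.9,-2,0,0,0,-0.1,47]]]'>/dev/null; python3 -m pendant '[[[-2.8,-2,0,0,0,-0.1,47],[-2.5,-2,0,0,0,0,47],[-1,-1,0,0,0,0,47],[0,0,0,0,0,0,47]]]'
python3 - <<'E'
from h import *
o=bot.get_obs();im=bot.camera("wrist");C=cam("wrist",o)
m=pick(bot.masks_of("wrist","weight_mid"),proj(C,[[.467,-.0087,.03]])[0])
ij=np.argwhere(m>0);print(ij.min(0),ij.max(0),fit([(C,m)],"weight_mid",(.467,-.0087),0,[.95,1.08]))
cv2.imwrite("pics/w5.png",im[:,:,::-1])
E
python3 plan.py 467 -8.7 100 148
```

```text
time: 9.65
ee_pos: [0.5944, -0.0354, 0.1444]
tcp_rot: [-179.6, -0.8, 150.0]
wrist_force: [-0.6, 0.2, -0.6]
opening: 0.04
[  0 189] [101 231] [ 4.6617e+02 -8.7300e+00  5.7010e+01  2.0000e-02]
t 9.75 p [593.9 -33.2 144.5] rot [-179.6   -0.8  150. ] n 4
[3.05, -1.06, 1.11, 0.01]
[3.04, -1.08, 1.11, 0.01]
[3.03, -1.11, 1.11, 0.01]
[3.02, -1.14, 1.11, 0.01]
rotvec tool [-0.007 -0.015  0.035]
```

```bash
python3 -m pendant '[[[2.6,-1,0.2,-0.007,-0.015,0.03,47],[2.4,-1,0.2,0,0,0.01,47],[0.5,-0.5,0,0,0,0,47],[0,0,0,0,0,0,47]]]'
python3 - <<'E'
from h import *
o=bot.get_obs();im=bot.camera("wrist");C=cam("wrist",o)
m=pick(bot.masks_of("wrist","weight_mid"),proj(C,[[.467,-.0087,.03]])[0])
ij=np.argwhere(m>0);print(ij.min(0),ij.max(0),fit([(C,m)],"weight_mid",(.467,-.0087),0,[.95,1.08]))
cv2.imwrite("pics/w5.png",im[:,:,::-1])
E
python3 plan.py 466.5 -8.7 90 147.3
```

```text
time: 10.08
ee_pos: [0.5304, -0.0201, 0.1355]
tcp_rot: [-179.9, -0.4, 147.9]
wrist_force: [0.2, -0.6, -0.2]
opening: 0.0401
[ 69 209] [168 247] [ 4.6635e+02 -8.6200e+00  5.6220e+01  4.0000e-02]
t 10.18 p [531.9 -20.4 135.8] rot [-179.9   -0.4  147.9] n 3
[2.05, -0.83, 1.53, 0.0]
[2.05, -0.84, 1.53, 0.0]
[2.05, -0.84, 1.53, 0.0]
rotvec tool [-0.002 -0.006  0.011]
```

```bash
python3 -m pendant '[[[2,-0.8,1.2,0,-0.006,0.01,47],[2,-0.8,1.2,0,0,0,47],[1.6,-0.8,1.2,0,0,0,47],[0,0,0,0,0,0,47],[0,0,0,0,0,0,47]]]'; python3 plan.py 466.4 -8.7 60 147
```

```text
time: 10.6
ee_pos: [0.4747, -0.008, 0.0994]
tcp_rot: [180.0, 0.2, 147.5]
wrist_force: [-0.1, 0.3, 0.4]
opening: 0.0401
t 10.6 p [474.7  -8.   99.4] rot [180.    0.2 147.5] n 2
[0.33, -0.25, 1.97, 0.0]
[0.33, -0.25, 1.97, 0.0]
rotvec tool [0.    0.004 0.009]
```

```bash
python3 -m pendant '[[[0.6,-0.5,0.8,0,0.004,0.009,47],[0.1,0,1.5,0,0,0,47],[0,0,1.5,0,0,0,47],[0,0,0,0,0,0,47],[0,0,0,0,0,0,47]]]'; python3 plan.py 466.4 -8.7 31 147
```

```text
time: 11.02
ee_pos: [0.4732, -0.0078, 0.0644]
tcp_rot: [179.7, 0.3, 147.1]
wrist_force: [-0.3, 1.4, -0.2]
opening: 0.0399
t 11.02 p [473.2  -7.8  64.4] rot [179.7   0.3 147.1] n 1
[0.53, -0.45, 3.34, 0.0]
rotvec tool [0.004 0.006 0.001]
```

```bash
python3 -m pendant '[[[0.5,-0.4,0.2,0.004,0.006,0,47],[0.1,-0.1,1,0,0,0,47],[0.1,-0.1,1,0,0,0,47],[0.1,-0.1,0.7,0,0,0,47],[0,0,0,0,0,0,47]]]'; python3 plan.py 466.4 -8.7 31 147
```

```text
time: 11.43
ee_pos: [0.4649, -0.0095, 0.0358]
tcp_rot: [179.9, 0.1, 147.1]
wrist_force: [-0.3, -0.3, -0.1]
opening: 0.04
t 11.43 p [464.9  -9.5  35.8] rot [1.799e+02 1.000e-01 1.471e+02] n 1
[-0.09, 0.15, 0.48, 0.0]
rotvec tool [0.002 0.002 0.002]
```

```bash
python3 -m pendant '[[[-0.1,0.1,0.3,0,0,0,47],[0,0,0,0,0,0,0],[0,0,0,0,0,0,0],[0,0,0,0,0,0,0],[0,0,0,0,0,0,0]]]' 80; python3 -m pendant '[[[0,0,0,0,0,0,0],[0,0,-1.5,0,0,0,0],[0,0,-3,0,0,0,0],[0,0,-3,0,0,0,0],[0,0,-3,0,0,0,0]]]' 80; python3 plan.py 567 329.3 160 113
```

```text
time: 11.85
ee_pos: [0.4661, -0.0091, 0.0322]
tcp_rot: [179.9, 0.1, 147.1]
wrist_force: [0.6, 0.4, -3.2]
opening: 0.0126
time: 12.27
ee_pos: [0.4601, -0.0092, 0.1311]
tcp_rot: [-179.5, -0.8, 147.1]
wrist_force: [1.0, -0.4, -6.4]
opening: 0.0125
t 12.27 p [460.1  -9.2 131.1] rot [-179.5   -0.8  147.1] n 9
[1.05, 3.8, -0.32, 0.07]
[1.29, 3.73, -0.32, 0.07]
[1.54, 3.63, -0.32, 0.07]
[1.77, 3.52, -0.32, 0.07]
[2.0, 3.4, -0.32, 0.07]
[2.22, 3.26, -0.32, 0.07]
[2.43, 3.1, -0.32, 0.07]
[2.63, 2.94, -0.32, 0.07]
[2.82, 2.76, -0.32, 0.07]
rotvec tool [-0.012 -0.011  0.595]
```

```bash
python3 -m pendant '[[[1,3,-1.5,-0.012,-0.011,0.06,0],[1.3,3.7,-0.5,0,0,0.07,0],[1.5,3.6,-0.3,0,0,0.07,0],[1.8,3.5,-0.3,0,0,0.07,0],[2,3.4,-0.3,0,0,0.07,0]]]'>/dev/null; python3 -m pendant '[[[2.2,3.2,-0.3,0,0,0.07,0],[2.4,3.1,-0.2,0,0,0.07,0],[2.6,2.9,0,0,0,0.07,0],[1.5,1.2,0,0,0,0.04,0],[0,0,0,0,0,0,0]]]'; python3 plan.py 566.7 328.4 110 113
```

```text
time: 13.1
ee_pos: [0.5634, 0.3126, 0.1687]
tcp_rot: [179.9, 0.0, 111.2]
wrist_force: [0.3, -0.8, -5.6]
opening: 0.0126
t 13.1 p [563.4 312.6 168.7] rot [179.9   0.  111.2] n 2
[0.68, 0.44, 2.94, -0.02]
[0.67, 0.45, 2.94, -0.02]
rotvec tool [ 0.002  0.001 -0.031]
```

```bash
python3 -m pendant '[[[0.6,0.4,2,0,0,-0.03,0],[0.5,0.3,2,0,0,0,0],[0.1,0,2,0,0,0,0],[0,0,1.5,0,0,0,0],[0,0,0,0,0,0,0]]]'>/dev/null; python3 -m pendant '[[[0,0,0,0,0,0,0]]]'; python3 plan.py 566.7 328.4 65 113
```

```text
time: 13.6
ee_pos: [0.5633, 0.3266, 0.0853]
tcp_rot: [-179.6, 0.2, 113.3]
wrist_force: [0.4, -0.4, -4.7]
opening: 0.0127
t 13.6 p [563.3 326.6  85.3] rot [-179.6    0.2  113.3] n 1
[0.04, 0.38, 2.03, 0.01]
rotvec tool [-0.008  0.003  0.005]
```

```bash
python3 -m pendant '[[[0,0.4,0.9,-0.008,0.003,0.005,0],[0,0,0.9,0,0,0,0],[0,0,0,0,0,0,0],[0,0,0,0,0,0,0]]]'; python3 plan.py 566.7 328.4 55 113
```

```text
time: 13.93
ee_pos: [0.5681, 0.3274, 0.0678]
tcp_rot: [179.8, -0.0, 112.9]
wrist_force: [0.2, -0.8, -6.0]
opening: 0.0124
t 13.93 p [568.1 327.4  67.8] rot [179.8  -0.  112.9] n 1
[0.15, -0.09, 1.28, -0.0]
rotvec tool [ 0.003 -0.    -0.001]
```

```bash
python3 -m pendant '[[[0.1,-0.1,0.9,0.003,0,0,0],[0,0,0,0,0,0,0],[0,0,0,0,0,0,0]]]'
python3 - <<'E'
from h import *
o=bot.get_obs();im=bot.camera("wrist")
cv2.imwrite("pics/w6.png",cv2.resize(im[60:360,90:420,::-1],None,fx=2,fy=2,interpolation=2))
E
python3 plan.py 566.7 328.4 44 113
```

```text
time: 14.18
ee_pos: [0.5674, 0.3281, 0.0594]
tcp_rot: [179.9, -0.0, 112.9]
wrist_force: [1.2, 0.2, -5.5]
opening: 0.0125
t 14.23 p [567.2 328.   59.1] rot [179.9  -0.  112.9] n 1
[0.06, -0.03, 1.51, -0.0]
rotvec tool [ 0.001 -0.    -0.001]
```

View pics/w6.png

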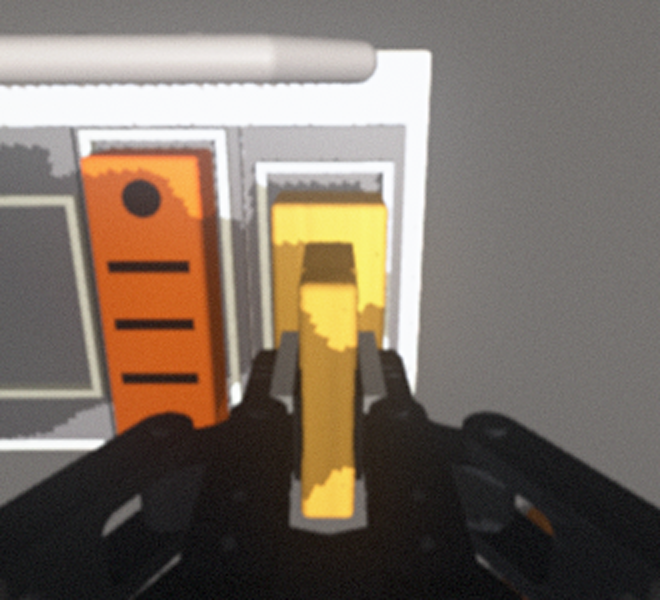

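The weight hangs centred over its nest to within about 1.2 mm (block columns 272-386, rib 255-395). I'll nudge it over and lower it.

```bash
python3 -m pendant '[[[0,-0.1,0.4,0,0,0,0],[0.05,0,0.4,0,0,0,0],[0.05,0,0.4,0,0,0,0],[0,0,0,0,0,0,0]]]'; python3 plan.py 566.2 328 44 113
```

```text
time: 14.57
ee_pos: [0.5661, 0.3289, 0.0467]
tcp_rot: [179.9, -0.0, 112.9]
wrist_force: [-0.9, -0.3, -6.6]
opening: 0.0125
t 14.57 p [566.1 328.9  46.7] rot [179.9  -0.  112.9] n 1
[-0.08, -0.02, 0.27, -0.0]
rotvec tool [ 0.002 -0.001 -0.001]
```

```bash
python3 -m pendant '[[[-0.1,0,0.2,0,0,0,0],[0,0,0.15,0,0,0,0],[0,0,0,0,0,0,0]]]'; python3 plan.py 566.2 328 44 113
```

```text
time: 14.82
ee_pos: [0.567, 0.3282, 0.0444]
tcp_rot: [179.7, -0.0, 112.9]
wrist_force: [-0.4, 0.4, -5.8]
opening: 0.0124
t 14.82 p [567.  328.2  44.4] rot [179.7  -0.  112.9] n 1
[0.01, -0.08, 0.04, -0.0]
rotvec tool [ 0.004 -0.001 -0.001]
```

```bash
python3 -m pendant '[[[0,-0.05,0.15,0,0,0,0],[0,0,0.1,0,0,0,0]]]'; python3 plan.py 566.2 328 44 113
```

```text
time: 14.98
ee_pos: [0.5674, 0.3286, 0.0441]
tcp_rot: [179.5, -0.1, 112.9]
wrist_force: [-4.2, -3.3, 3.9]
opening: 0.0127
t 14.98 p [567.4 328.6  44.1] rot [ 1.795e+02 -1.000e-01  1.129e+02] n 1
[-0.01, -0.14, 0.01, -0.0]
rotvec tool [ 0.008 -0.001 -0.001]
```

```bash
python3 -m pendant '[[[0,0,0,0.004,0,0,45],[0,0,0,0,0,0,45],[0,0,0,0,0,0,45],[0,0,0,0,0,0,45],[0,0,-1.5,0,0,0,45]]]'; python3 -m pendant '[[[0,0,-3,0,0,0,45],[-1,0,-3,0,0,0,45],[-3.5,0,-2,0,0,0,45],[-4,0,-1,0,0,0,70],[0,0,0,0,0,0,70]]]'
python3 - <<'E'
from h import *
o=bot.get_obs();im=bot.camera("wrist");C=cam("wrist",o)
m=pick(bot.masks_of("wrist","weight_mid"),proj(C,[[.5667,.3283,.03]])[0])
ij=np.argwhere(m>0);print(o["tcp_rot"],ij.min(0),ij.max(0))
for z in(.012,.017): print(z,fit([(C,m)],"weight_mid",(.567,.328),z,[.35,.45]))
cv2.imwrite("pics/w7.png",cv2.resize(im[0:250,100:420,::-1],None,fx=2.4,fy=2.4,interpolation=2))
E
python3 plan.py 462 284 200 113
```

```text
time: 15.4
ee_pos: [0.5672, 0.3283, 0.0575]
tcp_rot: [179.9, -0.1, 112.9]
wrist_force: [0.3, -0.6, -0.4]
opening: 0.0385
time: 15.82
ee_pos: [0.6006, 0.2493, 0.1524]
tcp_rot: [179.8, -0.0, 113.2]
wrist_force: [0.2, 1.2, 1.2]
opening: 0.0595
[ 1.79805846e+02 -1.59339400e-03  1.13234593e+02] [ 37 235] [140 274]
0.012 [5.6794e+02 3.2822e+02 2.2770e+01 2.0000e-02]
0.017 [5.6830e+02 3.2738e+02 2.2930e+01 5.0000e-02]
t 15.92 p [598.8 252.6 150.4] rot [ 1.799e+02 -1.000e-01  1.133e+02] n 4
[2.07, -2.83, -1.24, 0.0]
[2.07, -2.83, -1.24, 0.0]
[2.07, -2.84, -1.24, 0.0]
[2.06, -2.84, -1.24, 0.0]
rotvec tool [ 0.001 -0.002  0.005]
```

View pics/w7.png

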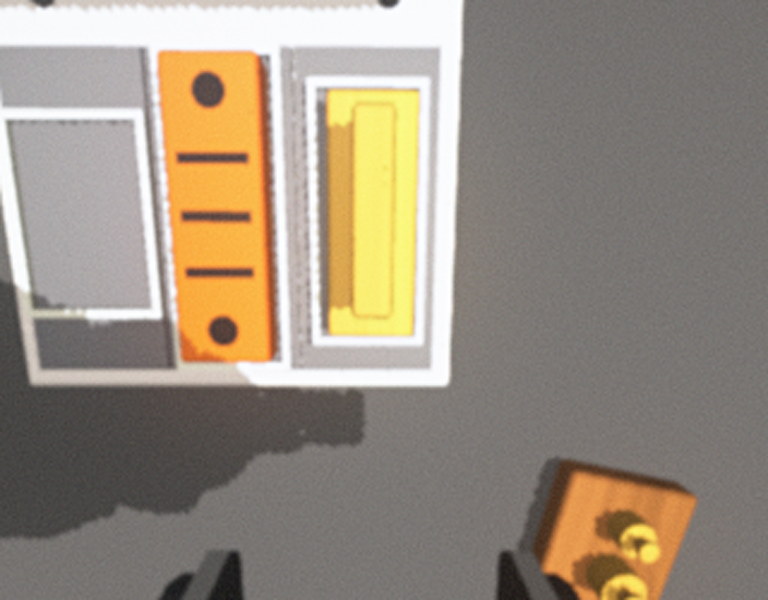

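The weight is seated in its nest, fitted at (567.9, 328.2), yaw 22.8; z = 12 mm fits better than 17 mm. The spacer hasn't moved. Now the relay.

```bash
python3 plan.py 455 -330 270 22.5
python3 - <<'E'
from h import *
C=cam("scene");D=cam("side")
print([ray(C,u,.05).round(3) for u in((187.8,150.6),(139.5,148.9),(104,190))],[ray(D,u,.05).round(3) for u in((184.6,254.4),(185.6,305.5),(264.2,323.1))])
E
```

```text
t 15.92 p [598.8 252.6 150.4] rot [ 1.799e+02 -1.000e-01  1.133e+02] n 16
[-2.99, -2.27, -0.75, 0.1]
[-3.2, -1.96, -0.75, 0.1]
[-3.38, -1.63, -0.75, 0.1]
[-3.52, -1.29, -0.75, 0.1]
[-3.63, -0.94, -0.75, 0.1]
[-3.71, -0.57, -0.75, 0.1]
[-3.75, -0.2, -0.75, 0.1]
[-3.75, 0.17, -0.75, 0.1]
[-3.71, 0.54, -0.75, 0.1]
[-3.64, 0.9, -0.75, 0.1]
[-3.53, 1.26, -0.75, 0.1]
[-3.39, 1.6, -0.75, 0.1]
[-3.22, 1.93, -0.75, 0.1]
[-3.01, 2.24, -0.75, 0.1]
[-2.77, 2.52, -0.75, 0.1]
[-2.51, 2.79, -0.75, 0.1]
rotvec tool [-0.    -0.002  1.585]
[array([ 0.342, -0.261,  0.05 ]), array([ 0.335, -0.412,  0.05 ]), array([ 0.511, -0.476,  0.05 ])] [array([ 0.336, -0.279,  0.05 ]), array([ 0.342, -0.42 ,  0.05 ]), array([ 0.52 , -0.478,  0.05 ])]
```

```bash
python3 -m pendant '[[[-3,-2.3,-1,0,0,0.1,70],[-3.2,-2,-1,0,0,0.1,70],[-3.4,-1.6,-1,0,0,0.1,70],[-3.5,-1.3,-1,0,0,0.1,70],[-3.6,-0.9,-0.8,0,0,0.1,70]]]'>/dev/null
python3 -m pendant '[[[-3.7,-0.6,-0.8,0,0,0.1,70],[-3.7,-0.2,-0.8,0,0,0.1,70],[-3.7,0.2,-0.8,0,0,0.1,70],[-3.7,0.5,-0.7,0,0,0.1,70],[-3.6,0.9,-0.7,0,0,0.1,70]]]'>/dev/null
python3 -m pendant '[[[-3.5,1.3,-0.7,0,0,0.1,70],[-3.4,1.6,-0.6,0,0,0.1,70],[-3.2,1.9,-0.6,0,0,0.1,70],[-3,2.2,-0.5,0,0,0.1,70],[0,0,0,0,0,0.1,70]]]'; python3 plan.py 455 -330 270 22.5
```

```text
time: 17.17
ee_pos: [0.4518, -0.2585, 0.2495]
tcp_rot: [-179.4, 0.8, 24.6]
wrist_force: [0.6, 0.2, -0.3]
opening: 0.0598
t 17.17 p [ 451.8 -258.5  249.5] rot [-179.4    0.8   24.6] n 2
[-1.34, 3.32, -1.02, 0.02]
[-1.28, 3.34, -1.02, 0.02]
rotvec tool [-0.01   0.014  0.036]
```

```bash
python3 -m pendant '[[[-1.3,3.3,-0.5,-0.01,0.014,0.03,70],[-1.2,3.2,-0.5,0,0,0,70],[0,0,0,0,0,0,70],[0,0,0,0,0,0,70]]]'
python3 - <<'E'
from h import *
o=bot.get_obs();im=bot.camera("wrist");C=cam("wrist",o);print(o["ee_pos"].round(4),o["tcp_rot"].round(2))
m=pick(bot.masks_of("wrist","relay_mid"),proj(C,[[.5105,-.3067,.084]])[0])
ij=np.argwhere(m>0);print(ij.min(0),ij.max(0),fit([(C,m)],"relay_mid",(.5105,-.3067),.034,[1.85,2.0]))
cv2.imwrite("pics/w8.png",im[:,:,::-1]);cv2.imwrite("pics/w8c.png",cv2.resize(im[0:250,100:420,::-1],None,fx=2.4,fy=2.4,interpolation=2))
E
python3 plan.py 510.5 -306.7 200 22.5
```

```text
time: 17.5
ee_pos: [0.4553, -0.3301, 0.2563]
tcp_rot: [-179.8, 0.1, 22.3]
wrist_force: [-1.0, 1.0, -0.5]
opening: 0.0596
[ 0.4553 -0.3301  0.2563] [-1.7979e+02  7.0000e-02  2.2280e+01]
[ 82 231] [153 277] [ 5.1148e+02 -3.0749e+02  1.1286e+02  6.0000e-02]
t 17.6 p [ 455.3 -329.1  256.3] rot [-1.798e+02  1.000e-01  2.240e+01] n 3
[1.98, 0.01, 1.88, -0.0]
[1.98, 0.01, 1.88, -0.0]
[1.98, 0.01, 1.88, -0.0]
rotvec tool [-0.004  0.002 -0.002]
```

View pics/w8c.png

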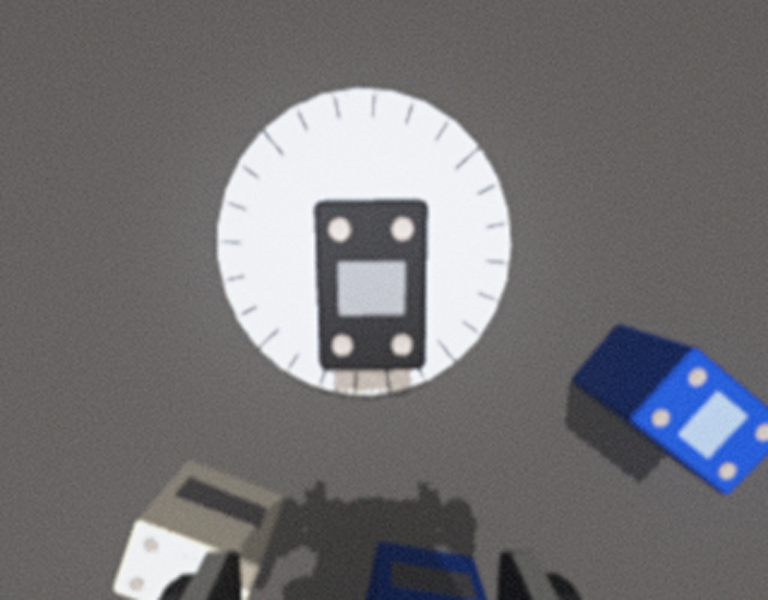

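The black relay stands on the platter, at (370,285) in the crop, with its 44 mm width across the jaws. The blue and white look-alikes are well off to the sides. Approaching.

```bash
python3 -m pendant '[[[2.1,0,2,0,0,0,72],[2,0,2,0,0,0,72],[1.7,0,2,0,0,-0.005,72],[0,0,0,0,0,0,72],[0,0,0,0,0,0,72]]]'; python3 plan.py 511.3 -307.3 165 22.8
```

```text
time: 18.02
ee_pos: [0.5118, -0.2998, 0.1947]
tcp_rot: [-179.8, 0.0, 23.0]
wrist_force: [-0.1, -0.2, 1.2]
opening: 0.0615
t 18.02 p [ 511.8 -299.8  194.7] rot [-179.8    0.    23. ] n 1
[-0.34, 0.66, 2.97, 0.0]
rotvec tool [-0.003  0.001  0.004]
```

```bash
python3 -m pendant '[[[-0.3,0.6,0.8,-0.003,0,0.004,72],[0,0.1,1,0,0,0,72],[0,0,0,0,0,0,72],[0,0,0,0,0,0,72]]]'; python3 plan.py 511.3 -307.3 120 22.8
```

```text
time: 18.35
ee_pos: [0.5112, -0.307, 0.1773]
tcp_rot: [179.9, -0.0, 22.9]
wrist_force: [-0.5, 0.4, 1.2]
opening: 0.0617
t 18.35 p [ 511.2 -307.   177.3] rot [179.9  -0.   22.9] n 2
[-0.0, 0.02, 2.87, 0.0]
[-0.0, 0.02, 2.87, 0.0]
rotvec tool [ 0.002 -0.     0.002]
```

```bash
python3 -m pendant '[[[0,0,1.4,0,0,0,72],[0,0,1.4,0,0,0,72],[0,0.1,1.4,0,0,0,72],[0,0.1,1.2,0,0,0,72],[0,0,0,0,0,0,72]]]'; python3 plan.py 511.3 -307.3 94 22.8
```

```text
time: 18.77
ee_pos: [0.5115, -0.3115, 0.1253]
tcp_rot: [179.6, -0.2, 22.7]
wrist_force: [-0.6, 0.7, -0.2]
opening: 0.0614
t 18.77 p [ 511.5 -311.5  125.3] rot [179.6  -0.2  22.7] n 1
[0.15, -0.4, 3.13, -0.0]
rotvec tool [ 0.007 -0.004 -0.002]
```

```bash
python3 -m pendant '[[[0.1,-0.4,0.3,0.007,-0.004,0,72],[0,0,1,0,0,0,72],[0,0,1,0,0,0,72],[0,-0.1,0.6,0,0,0,72],[0,0,0,0,0,0,72]]]'; python3 plan.py 511.3 -307.3 94 22.8
```

```text
time: 19.18
ee_pos: [0.5107, -0.3068, 0.0959]
tcp_rot: [179.9, -0.1, 22.6]
wrist_force: [-0.1, 0.8, -0.9]
opening: 0.0619
t 19.18 p [ 510.7 -306.8   95.9] rot [ 1.799e+02 -1.000e-01  2.260e+01] n 1
[0.04, 0.07, 0.19, -0.0]
rotvec tool [ 0.001 -0.001 -0.003]
```

```bash
python3 -m pendant '[[[0,0,0.1,0,0,0,72],[0,0,0,0,0,0,55],[0,0,0,0,0,0,50],[0,0,0,0,0,0,30],[0,0,0,0,0,0,30]]]' 60; python3 -m pendant '[[[0,0,0,0,0,0,30],[0,0,0,0,0,0,30]]]' 60; python3 plan.py 511.3 -307.3 94 22.8
```

```text
time: 19.6
ee_pos: [0.5106, -0.3066, 0.0949]
tcp_rot: [179.9, -0.0, 22.7]
wrist_force: [-0.4, 0.3, -3.4]
opening: 0.0432
time: 19.77
ee_pos: [0.5107, -0.3066, 0.0948]
tcp_rot: [179.9, -0.0, 22.7]
wrist_force: [-0.0, 0.1, -1.5]
opening: 0.0434
t 19.77 p [ 510.7 -306.6   94.8] rot [179.9  -0.   22.7] n 1
[0.03, 0.09, 0.08, -0.0]
rotvec tool [ 0.001 -0.001 -0.002]
```

```bash
python3 -m pendant '[[[0,0,-1,0,0,0,30],[0,0,-2,0,0,0,30],[0,0,-3,0,0,0,30],[0,0,-2.5,0,0,0,30],[0,0,0,0,0,0,30]]]' 60; python3 plan.py 461.5 283.5 185 113
```

```text
time: 20.18
ee_pos: [0.509, -0.3056, 0.183]
tcp_rot: [-179.8, 0.1, 22.7]
wrist_force: [0.9, -0.3, -2.0]
opening: 0.0433
t 20.18 p [ 509.  -305.6  183. ] rot [-1.798e+02  1.000e-01  2.270e+01] n 15
[1.22, -3.75, -0.01, -0.11]
[1.61, -3.6, -0.01, -0.11]
[1.98, -3.41, -0.01, -0.11]
[2.32, -3.18, -0.01, -0.11]
[2.64, -2.92, -0.01, -0.11]
[2.94, -2.63, -0.01, -0.11]
[3.2, -2.31, -0.01, -0.11]
[3.42, -1.96, -0.01, -0.11]
[3.61, -1.59, -0.01, -0.11]
[3.75, -1.2, -0.01, -0.11]
[3.86, -0.8, -0.01, -0.11]
[3.92, -0.39, -0.01, -0.11]
[3.94, 0.02, -0.01, -0.11]
[3.92, 0.44, -0.01, -0.11]
[3.85, 0.84, -0.01, -0.11]
rotvec tool [-4.000e-03 -1.000e-03 -1.577e+00]
```

```bash
python3 -m pendant '[[[0.6,-1.8,0,0,0,-0.05,30],[1,-2.8,0,0,0,-0.08,30],[1.4,-3.2,0,0,0,-0.1,30],[1.8,-3.1,0,0,0,-0.1,30],[2.1,-2.9,0,0,0,-0.1,30]]]'>/dev/null
python3 -m pendant '[[[2.4,-2.7,0,0,0,-0.1,30],[2.7,-2.5,0,0,0,-0.1,30],[2.9,-2.2,0,0,0,-0.1,30],[3.1,-1.9,0,0,0,-0.1,30],[3.3,-1.6,0,0,0,-0.1,30]]]'; python3 plan.py 461.5 283.5 185 113
```

```text
time: 21.02
ee_pos: [0.4686, 0.036, 0.1814]
tcp_rot: [-180.0, 0.0, 77.6]
wrist_force: [0.8, 0.4, -2.2]
opening: 0.0437
t 21.02 p [468.6  36.  181.4] rot [-180.     0.    77.6] n 7
[3.43, -0.86, -0.05, -0.09]
[3.49, -0.55, -0.05, -0.09]
[3.53, -0.24, -0.05, -0.09]
[3.54, 0.07, -0.05, -0.09]
[3.52, 0.38, -0.05, -0.09]
[3.47, 0.69, -0.05, -0.09]
[3.39, 0.99, -0.05, -0.09]
rotvec tool [-0.001  0.001 -0.618]
```

```bash
python3 -m pendant '[[[3.2,-0.4,0,0,0,-0.1,30],[3.3,0,0,0,0,-0.1,30],[3.2,0.6,0,0,0,-0.1,30],[2.5,1,0,0,0,-0.1,30],[1,0.6,0,0,0,-0.1,30]]]'>/dev/null
python3 -m pendant '[[[0,0,0,0,0,-0.09,30],[0,0,0,0,0,0,30],[0,0,0,0,0,0,30]]]'
python3 - <<'E'
from h import *
o=bot.get_obs();im=bot.camera("wrist");C=cam("wrist",o);cv2.imwrite("pics/w9.png",im[:,:,::-1]);print(o["ee_pos"].round(4),o["tcp_rot"].round(2))
g=cv2.cvtColor(im,cv2.COLOR_RGB2GRAY).astype(np.float32)
x=[.5140,.3061,np.radians(22.9)]
for c,ax,s,lo,hi in((-57,0,1,22,33),(-57,0,-1,22,33),(-57,1,1,31,43),(-57,1,-1,31,43)):
    t=np.arange(lo,hi,.5);rows=[]
    for off in(-10,0,10):
        P=np.zeros((len(t),3));P[:,ax]=s*t;P[:,1-ax]=off;P[:,0]+=c;P[:,2]=17
        q=proj(C,pose(x,P/1000)).astype(np.float32);rows.append(cv2.remap(g,q[:,:1],q[:,1:],1)[:,0])
    e=26.5 if ax==0 else 37.5
    print("x" if ax==0 else "y",s,"rib centre expected",e,[round(float(t[r.argmax()]),1) for r in rows],np.mean(rows,0).astype(int).tolist(),q[len(t)//2])
p=o["ee_pos"]
ms=bot.masks_of("wrist","relay_mid")
for d in ms: print(d["confidence"],d["extent"])
E
python3 plan.py 461.5 283.9 185 112.9
```

```text
time: 21.68
ee_pos: [0.489, 0.1845, 0.1792]
tcp_rot: [-179.9, -0.1, 113.8]
wrist_force: [0.4, -0.9, -2.8]
opening: 0.0433
[0.489  0.1845 0.1792] [-1.7992e+02 -7.0000e-02  1.1385e+02]
x 1 rib centre expected 26.5 [26.5, 25.5, 26.0] [201, 188, 179, 183, 198, 223, 245, 252, 254, 255, 253, 249, 242, 232, 220, 208, 196, 180, 166, 168, 186, 214] [295.5628   65.92769]
x -1 rib centre expected 26.5 [32.5, 32.5, 26.5] [211, 211, 212, 216, 223, 232, 241, 248, 251, 253, 253, 252, 250, 248, 247, 246, 248, 251, 252, 253, 254, 254] [241.94067  64.95439]
y 1 rib centre expected 37.5 [37.0, 37.0, 37.5] [212, 213, 213, 212, 209, 203, 195, 191, 197, 216, 240, 249, 254, 255, 254, 253, 248, 238, 226, 215, 211, 211, 210, 210] [279.69638   36.158516]
y -1 rib centre expected 37.5 [37.5, 38.0, 38.0] [214, 214, 214, 214, 214, 213, 212, 217, 224, 233, 242, 248, 252, 253, 253, 251, 247, 238, 228, 220, 213, 210, 210, 212] [276.59637 113.08857]
0.86 [200.6, 160.3, 307.1, 324.3]
0.66 [301.4, 9.4, 354.7, 134.0]
t 21.78 p [489.  183.9 179.4] rot [-1.799e+02 -1.000e-01  1.138e+02] n 3
[3.42, 0.51, -0.19, 0.01]
[3.42, 0.49, -0.19, 0.01]
[3.43, 0.47, -0.19, 0.01]
rotvec tool [-0.001 -0.001  0.015]
```

```bash
python3 -m pendant '[[[2.5,0.4,0,0,0,0.01,30],[3.2,0.5,0,0,0,0,30],[2.5,0.5,0,0,0,0,30],[0.6,0,0,0,0,0,30],[0,0,0,0,0,0,30]]]'>/dev/null
python3 -m pendant '[[[0,0,0,0,0,0,30]]]'; python3 plan.py 461.5 283.9 120 112.9
```

```text
time: 22.28
ee_pos: [0.4674, 0.2686, 0.1799]
tcp_rot: [-180.0, -0.0, 112.0]
wrist_force: [0.9, -0.7, -3.2]
opening: 0.0433
t 22.28 p [467.4 268.6 179.9] rot [-180.   -0.  112.] n 2
[0.82, 0.01, 3.0, -0.01]
[0.82, 0.02, 3.0, -0.01]
rotvec tool [-0.    -0.    -0.016]
```

```bash
python3 -m pendant '[[[1,0,1.5,0,0,-0.015,30],[0.6,0,2,0,0,0,30],[0,0,2,0,0,0,30],[0,0,1.5,0,0,0,30],[0,0,0,0,0,0,30]]]'>/dev/null
python3 -m pendant '[[[0,0,0,0,0,0,30]]]'; python3 plan.py 461.5 283.9 95 112.9
```

```text
time: 22.78
ee_pos: [0.4641, 0.277, 0.1096]
tcp_rot: [179.8, 0.1, 112.2]
wrist_force: [-0.2, 0.6, -2.1]
opening: 0.0434
t 22.78 p [464.1 277.  109.6] rot [1.798e+02 1.000e-01 1.122e+02] n 1
[0.74, 0.02, 1.46, -0.01]
rotvec tool [ 0.003  0.001 -0.013]
```

```bash
python3 -m pendant '[[[0.7,0,0.5,0.003,0,-0.013,30],[0.1,0,0.7,0,0,0,30],[0,0,0,0,0,0,30],[0,0,0,0,0,0,30]]]'; python3 plan.py 461.5 283.9 85 112.9
```

```text
time: 23.12
ee_pos: [0.4625, 0.2839, 0.0997]
tcp_rot: [179.8, 0.1, 112.8]
wrist_force: [0.0, 0.1, -3.5]
opening: 0.0436
t 23.12 p [462.5 283.9  99.7] rot [1.798e+02 1.000e-01 1.128e+02] n 1
[0.04, -0.09, 1.47, -0.0]
rotvec tool [ 0.003  0.001 -0.002]
```

```bash
python3 -m pendant '[[[0,-0.1,0.7,0.003,0,0,30],[0,0,0.5,0,0,0,30],[0,0,0,0,0,0,30]]]'
python3 - <<'E'
from h import *
o=bot.get_obs();p=o["ee_pos"];print(p.round(4),o["tcp_rot"].round(2))
for c in("wrist","scene","side"):
    bot.camera(c);C=cam(c,o);u=proj(C,[[.4615,.2839,p[2]-.011]])[0];ms=bot.masks_of(c,"relay_mid")
    m=pick(ms,u)
    if m is None: print(c,"none");continue
    ij=np.argwhere(m>0);print(c,u.round(),ij.min(0),ij.max(0),fit([(C,m)],"relay_mid",(.4615,.2839),p[2]-.0608,[.35,.45]))
E
python3 plan.py 461.5 283.9 73 112.9
```

```text
time: 23.37
ee_pos: [0.4621, 0.2839, 0.0878]
tcp_rot: [179.9, 0.0, 112.8]
wrist_force: [-0.4, 0.5, -3.3]
opening: 0.0434
[0.4621 0.2839 0.0878] [1.7988e+02 4.0000e-02 1.1280e+02]
wrist [253. 230.] [162 201] [326 305] [4.6207e+02 2.8382e+02 2.2910e+01 1.2000e-01]
scene [373. 172.] [154 358] [190 388] [4.6215e+02 2.8591e+02 2.6530e+01 2.8000e-01]
side [227. 101.] [ 81 219] [119 239] [4.6643e+02 2.8713e+02 1.7390e+01 1.5000e-01]
t 23.67 p [462.5 284.1  89. ] rot [179.8   0.  112.8] n 1
[0.02, -0.1, 1.6, -0.0]
rotvec tool [ 0.003  0.    -0.002]
```

```bash
python3 -m pendant '[[[0,-0.05,0.6,0.003,0,0,30],[0,0,0.5,0,0,0,30],[0,0,0.2,0,0,0,30],[0,0,0,0,0,0,30]]]'; python3 plan.py 461.5 283.9 73 112.9
```

```text
time: 24.0
ee_pos: [0.4622, 0.284, 0.0749]
tcp_rot: [180.0, 0.0, 112.8]
wrist_force: [-0.3, 0.5, -4.3]
opening: 0.0429
t 24.0 p [462.2 284.   74.9] rot [180.    0.  112.8] n 1
[0.02, -0.07, 0.19, -0.0]
rotvec tool [ 0.001  0.    -0.002]
```

```bash
python3 -m pendant '[[[0,-0.03,0.15,0,0,0,30],[0,0,0.05,0,0,0,30],[0,0,0,0,0,0,30]]]'; python3 plan.py 461.5 283.9 73 112.9
```

```text
time: 24.25
ee_pos: [0.4618, 0.2838, 0.0729]
tcp_rot: [180.0, 0.0, 112.8]
wrist_force: [0.1, -0.2, -3.6]
opening: 0.0435
t 24.25 p [461.8 283.8  72.9] rot [180.    0.  112.8] n 1
[0.02, -0.03, -0.01, -0.0]
rotvec tool [ 0.001  0.    -0.002]
```

```bash
python3 -m pendant '[[[0,0,0.1,0,0,0,30],[0,0,0,0,0,0,30]]]'; python3 -m pendant '[[[0,0,0.07,0,0,0,30],[0,0,0,0,0,0,30]]]'
```

```text
time: 24.42
ee_pos: [0.462, 0.2839, 0.0731]
tcp_rot: [179.9, 0.0, 112.8]
wrist_force: [-0.6, 0.1, -2.4]
opening: 0.0433
time: 24.58
ee_pos: [0.4623, 0.2841, 0.0728]
tcp_rot: [179.8, 0.0, 112.8]
wrist_force: [-0.1, -0.1, -2.1]
opening: 0.0435
```

```bash
python3 -m pendant '[[[0,0,0.2,0.002,0,0,30],[0,0,0.1,0,0,0,30]]]'
```

```text
time: 24.75
ee_pos: [0.4625, 0.2842, 0.0728]
tcp_rot: [179.8, -0.0, 112.8]
wrist_force: [-3.1, -2.8, 3.7]
opening: 0.0434
```

Contact: the vertical force reversed with z at floor height. Release gently, then lift straight up.

```bash
python3 -m pendant '[[[0,0,0,0,0,0,50],[0,0,0,0,0,0,58],[0,0,0,0,0,0,64],[0,0,0,0,0,0,64],[0,0,0,0,0,0,64]]]'; python3 -m pendant '[[[0,0,-1.5,0,0,0,66],[0,0,-2.5,0,0,0,66],[0,0,-3,0,0,0,66],[0,0,-3,0,0,0,66],[0,0,-3,0,0,0,66]]]'; python3 -m pendant '[[[-2.5,0,-1,0,0,0,66],[-3.5,0,0,0,0,0,66],[-3.5,0,0,0,0,0,66],[0,0,0,0,0,0,66],[0,0,0,0,0,0,66]]]'
python3 - <<'E'
from h import *
o=bot.get_obs();im=bot.camera("wrist");C=cam("wrist",o);print(o["ee_pos"].round(4),o["tcp_rot"].round(2))
for t,x0,n in(("relay_mid",(.4618,.2838),.06),("spacer_mid",(.514,.3068),.02),("weight_mid",(.5675,.328),.03)):
    m=pick(bot.masks_of("wrist",t),proj(C,[[*x0,n]])[0])
    if m is None: print(t,"none");continue
    ij=np.argwhere(m>0);print(t,ij.min(0),ij.max(0),*[fit([(C,m)],t,x0,z,[.35,.45]) for z in(.012,.017)])
a=im[:300,100:420,::-1];b=bot.camera("scene")[130:300,200:440,::-1]
b=cv2.resize(b,None,fx=300/170,fy=300/170);out=np.hstack([a,b]);s=800/out.shape[1];cv2.imwrite("pics/end.png",cv2.resize(out,None,fx=s,fy=s))
E
```

```text
time: 25.17
ee_pos: [0.4632, 0.2846, 0.0731]
tcp_rot: [179.7, -0.0, 112.8]
wrist_force: [-0.2, 0.5, 0.1]
opening: 0.0549
time: 25.58
ee_pos: [0.4598, 0.2826, 0.1992]
tcp_rot: [-179.5, 0.1, 112.8]
wrist_force: [-0.0, 0.7, -0.2]
opening: 0.0565
time: 26.0
ee_pos: [0.5006, 0.194, 0.2184]
tcp_rot: [179.8, 0.0, 113.0]
wrist_force: [-0.7, -0.8, -0.0]
opening: 0.0565
[0.5006 0.194  0.2184] [1.7977e+02 4.0000e-02 1.1298e+02]
relay_mid [ 32 228] [115 281] [4.6328e+02 2.8409e+02 2.3020e+01 3.0000e-02] [4.6357e+02 2.8298e+02 2.3170e+01 6.0000e-02]
spacer_mid [ 26 285] [131 323] [5.1429e+02 3.0562e+02 2.2920e+01 4.0000e-02] [5.136e+02 3.048e+02 2.344e+01 6.000e-02]
weight_mid none
```

View pics/end.png

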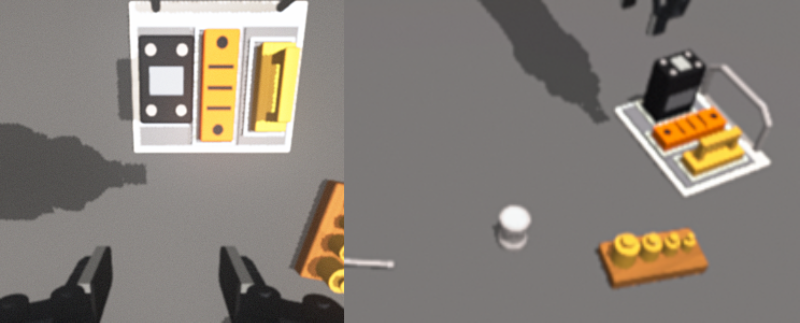

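Run:
```python
from workcell import bot
bot.camera("scene")
for t in("loupe","weight_set","screwdriver"): print(t,[d["uv"] for d in bot.mark_of("scene",t)][:1])
print(bot.get_obs()["time"],bot.job_done())
```

```text
loupe [[287.4, 258.9]]
weight_set [[359.7, 266.4]]
screwdriver [[192.1, 270.5]]
the job is handed in; nothing more can be done
26.45 None
```

I put the spacer, then the bar weight, then the black relay into their nests, letting each go before starting the next. The job was handed in at 26.5 s with the gripper open and clear of everything.

- **Seating:** The last picture shows all three parts inside their ribs, with the relay upright. In the wrist-camera fits, every part matched the nest-floor height (12 mm) better than the rib-top height (17 mm). Its yaw came out within about 0.1° of the tray's 22.9°.
- **Relay:** It was lowered until the wrist force reversed, to about 4 N, and only then released. It was not dropped or tipped.
- **Not confirmed:** In the last picture the detector did not find the weight. Its seating rests on the fit made just after release, 2 cm of image evidence aside, and on the picture itself. It sits against one side of its nest. While the relay was held over its nest, the scene- and side-camera fits were 2 to 5 mm off the wrist fit, so I used the wrist fit.
- **Bystanders:** Their detected marks in the scene camera moved by at most about 4 px. I take that as detector noise, because the robot recorded no contact with them.

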